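# Dial the job number into a machine operator's console

## Task

Roll the three thumbwheels on the sloping console panel to the job number 4-2-5, read from left to right as seen from the robot, with each number squarely at its index mark, then press the flat-topped accept button fully down and let it come up again. Do not press the accept button before the number is set, do not press the mushroom-headed emergency stop, do not use force on the console, and leave the loose things on the bench where they are.

Things in the scene. Friction and masses are not known exactly. Their poses are not given: they have to be found in the camera images.
- console: operator console, fixed. Origin on the bench under the middle wheel; x from the robot's side to the back, y left, z up. Its panel, 190 mm up the slope x 260 mm wide, centred 105 mm above the origin, rises to the back at 35 degrees: outward normal (-0.574, 0, 0.819), up-slope direction (0.819, 0, 0.574). Three wheels stand in a row across its middle, 50 mm apart in y.
- guard_edge (a point): middle of the front edge of the clear guard, at its underside: a level sheet, 4 mm thick, 220 mm above the bench, running back 92 mm from this edge and 125 mm to either side, on two rods at the back corners. It hangs over the wheels, so a gripper has to come in from the front under it, leaning back towards the robot.
- index (a point): point on the panel at the index line of the wheels, at the middle wheel; tick marks beside each wheel show it: the number in use is the one on the crown, straight out. Axles are sprung: a wheel pushed in along the normal yields with about 3 N at first and 1.6 N more per mm, to a hard stop after 8 mm, and springs back. A touch under about 5 N slips; rolling follows a pressed fingertip without clicks.
- left_rim (a point): crown of the left thumbwheel at its highest setting: 26 mm out from the panel, half-way across the wheel's width; fixed to the console, axes as console. The true crown lies 0 to 9 mm deeper along the panel's normal, differing from wheel to wheel and each time, so it has to be felt for. Black disc, 48 mm diameter, 16 mm wide, smooth rim, axle along console y.
- middle_rim (a point): crown of the middle thumbwheel at its highest setting: 26 mm out from the panel, half-way across the wheel's width; fixed to the console, axes as console. The true crown lies 0 to 9 mm deeper along the panel's normal, differing from wheel to wheel and each time, so it has to be felt for. Black disc, 48 mm diameter, 16 mm wide, smooth rim, axle along console y.
- right_rim (a point): crown of the right thumbwheel at its highest setting: 26 mm out from the panel, half-way across the wheel's width; fixed to the console, axes as console. The true crown lies 0 to 9 mm deeper along the panel's normal, differing from wheel to wheel and each time, so it has to be felt for. Black disc, 48 mm diameter, 16 mm wide, smooth rim, axle along console y.
- wheel_left (a joint): angle of the left thumbwheel (rad; number 4 is 3.142). Number N (N white dots, 1 to 6) is at the index at (N-1) x 1.0472; stops at -0.3 and 5.54. It grows as the exposed rim moves up the panel, away from the robot. Each wheel turns by itself, has no clicks, stays where it is left, and needs about 2.5 N along the rim to turn.
- wheel_middle (a joint): angle of the middle thumbwheel (rad; number 2 is 1.047). Number N (N white dots, 1 to 6) is at the index at (N-1) x 1.0472; stops at -0.3 and 5.54. It grows as the exposed rim moves up the panel, away from the robot. Each wheel turns by itself, has no clicks, stays where it is left, and needs about 2.5 N along the rim to turn.
- wheel_right (a joint): angle of the right thumbwheel (rad; number 5 is 4.189). Number N (N white dots, 1 to 6) is at the index at (N-1) x 1.0472; stops at -0.3 and 5.54. It grows as the exposed rim moves up the panel, away from the robot. Each wheel turns by itself, has no clicks, stays where it is left, and needs about 2.5 N along the rim to turn.
- accept (a joint): travel of the accept button (m), 0 up, 0.006 fully down; it springs back, and takes about 2 N to start and 6 N to be fully down.
- accept_top (a point): centre of the top face of the accept button when up: a flat plain metal disc 36 mm across, 67 mm above the bench, on a grey box 75 x 75 mm, 50 mm high, fixed beside the console (left or right). It is pressed straight down. Axes as the console's.
- stop (a joint): travel of the emergency stop (m), 0 up, 0.006 down. Not to be pressed.
- stop_top (a point): top of the emergency stop's mushroom head, 44 mm across, 84 mm above the bench, on a like grey box on the other side of the console.
- tape_roll: bystander, leave alone: roll of tape, 100 mm across, 24 mm high, loose, lying flat; origin under its centre
- key_tag: bystander, leave alone: key tag, 75 x 30 mm, 6 mm thick, loose; origin under its centre
- mug: bystander, leave alone: mug, 82 mm across, 95 mm high, loose, upright; origin under its centre
- screwdriver: bystander, leave alone: screwdriver lying behind the console, loose; origin under its centre
- spray: bystander, leave alone: bottle, 56 mm across, 170 mm high, loose, upright; origin under its centre
Mind the look-alikes: they are no part of the job. Leave any blue look-alike of the part that bears stop alone.

How it is judged:
By the outcome, as a careful person would: the job done as asked, in the order asked, and still so for the second after the job is handed in, with the robot touching nothing.
It also fails if it takes over 61 s, if anything falls off the work surface, if the arm or the gripper's body presses on something with over 40 N, if the wrist force passes 120 N, or if a joint passes its speed limit or range.

## Robot

A 6-joint arm with a two-finger parallel gripper is mounted at the origin on the work surface. World frame = base frame: x ahead of the robot, y to its left, z up, the work surface at z = 0. Lengths are in mm, angles in degrees, forces in N, time in s.
With the tool pointing down it reaches from about 350 to 850 mm from the base axis. Payload 8.1 kg.
Tool frame: the origin (TCP) lies at the very end of the fingers, on their centre line; the grasp point (between the pads) lies 19 mm behind it; z points along the fingers, y is the line along which they close (so a half turn about z gives the same grasp; the last joint's range is limited). The gripper opens to 85 mm and grips with 20 to 120 N. Pads are 22 mm wide; open, the fingers measure 114 mm over their backs; the gripper's body (76 mm by 85 mm) begins 54 mm behind the grasp point. The pads swing forward as they close: fully open they stand 13 mm farther back than shut.
Start: joints at [63.289, 7.471, 85.268, -0, 87.261, -4.893], TCP at [222.977, 557.034, 231.292] pointing down, gripper open.
Joint ranges: [-169.43, 169.43], [-51.17, 129.36], [1.28, 143.12], [-76.62, 256.62], [0, 156.53], [-152.29, 152.29]. Speed limits (degrees/s): [136.94, 136.94, 159.86, 180, 180, 180].

## Interface

Orientations are given as [roll, pitch, yaw] about the fixed x, y, z axes, in that order (R = Rz(yaw) Ry(pitch) Rx(roll)).
In Python, from bench import * gives the robot as it stands.
- The arm moves only by the tool play_rows, never from a script. Its argument "increments" is a list of rows, each a list of 3 entries, a list of its own where there are three numbers: the gripper's target within -1 to 1 (fully open at 1, half-way at 0, shut at -1), then the shift along the tool's x, y, z in mm, then the turn about the tool's z in rad. A call has 1 to 12 rows; each row shifts and turns the commanded pose from where the row before left it, along the tool's axes as they then stand; what a row does not reach is not made up. A row lasts 1/12 s, in which the tool goes at most 41.7 mm and 7.16 degrees, less where a joint would pass 70% of its speed; a pose out of reach is approached as far as the arm can. A call is refused whole if a number of a shift passes 41.7 or a number of a turn 0.125, either way. A call with a gripper value outside its range is refused whole. The fingers move at their own pace and stop on an object; "force" is the grip in N (left out, the last holds). Time passes only in rows, so rows that do not move let the fingers close. It gives the time, the measured TCP pose, the force, the opening and the grip force at its end, in the units of the state.
- sense(): the state, without advancing time (a new reading comes with each control period).
- snapshot(name): name is "scene" or "top" or "wrist"; returns a dict with "color" (400x640x3 uint8, red, green, blue), "intrinsics" (3x3 intrinsics, pixels), "k1" (the pictures are not rectified: a ray, as slopes to the right and down, at radius r is drawn at 1 + k1 r^2 times it, then the intrinsics apply), "world_from_camera" (4x4, takes a point from camera to world coordinates). Camera axes: x right, y down, z forward; pixel columns grow to the right and rows downward; lengths in mm; the calibration is good to about 2 mm. A picture is of the moment at which its call begins. There is no depth.
- hand_in(): hands the job in; it is judged then, once.
Trained networks look in a picture, given as the dict that the camera call returned (one of the last four; its "shot" number tells which), for a name from the list of things; names that differ only in an ending like _2 or _b are one class to them, and where a whole thing is asked for, a point or a joint stands for the part that bears it (a point fixed in the world has none). Each returns a list of dicts, best first, with "p" (0 to 1); they miss things now and then, are a little off and sometimes report something else, mostly with a low value. They report only what shows in the picture. A call takes as long as a camera call. They do not tell look-alikes from the thing itself.
- find_in(query, picture): "xyz" ([x, y, z] in mm, in the coordinates of the camera as it stood for that picture, good to about 4 mm: the middle of the surface that is visible of it).
- regions_of(query, picture): "mask" (400x640 bool, what is visible of it).
- pinpoint(query, picture): "xyz" ([x, y, z] in mm, in the coordinates of the camera as it stood for that picture, good to about 4 mm: a listed point, or the origin of a listed thing).
The state is a dict: "time": time; "joint_pos": joint angles; "qd": joint speeds; "joint_efforts": joint torques, N m; "tool_pos": TCP position; "tcp_rot": TCP orientation; "ft_force": force on the tool from outside, world axes, zero at the start; "wrist_torque": the same for the moment, N m; "finger_gap": finger opening in mm; "grip_force": force on a finger pad.
Only numpy, scipy, OpenCV 4.12 (cv2) and the standard library are available. Lean on these libraries where they do the work, as an engineer would, in place of code of your own. Each camera call takes 0.05 s, during which the arm holds its last target. There are 200 camera calls.

## Working session

There is one attempt and no reset: what is moved stays moved. The work goes in short steps, Python scripts to look and compute and a tool call to move; the robot and the scene stay as the last step left them, time stands still between calls to the robot, and variables do not carry over. Pictures are saved under pics/ and viewed, at most 10 in all, crops included, and the job is handed in when it is done.

Besides the shell and the picture viewer there is one more tool, called after ">>>" as name([rows], argument=value, ...), one row to a line, values as JSON. play_rows: Moves the arm, as the interface text tells. Its arguments: {"type":"object","properties":{"increments":{"type":"array","items":{"type":"array"}},"force":{"type":"number"}},"required":["increments"]}

```bash
mkdir -p pics; ls
cat > h.py <<'E'
from bench import *
import numpy as np, cv2
from scipy.spatial.transform import Rotation as Ro
def save(p,n): cv2.imwrite('pics/'+n+'.png',p['color'][:,:,::-1])
def W(p,x): return (p['world_from_camera']@np.r_[x,1])[:3]
def pix(p,w):
    c=np.linalg.inv(p['world_from_camera'])@np.r_[w,1]; s=c[:2]/c[2]; s=s*(1+p['k1']*(s@s)); K=p['intrinsics']; return K[:2,:2]@s+K[:2,2]
E
python3 - <<'E'
from h import *
s=sense();print(s['tool_pos'],s['tcp_rot'],s['ft_force'],s['finger_gap'])
for n in ['scene','top']:
    p=snapshot(n);save(p,n+'0')
    print(n,p['world_from_camera'][:3,3].round(),p['intrinsics'][0,0],p['k1'])
    for q in ['console','guard_edge','index','left_rim','middle_rim','right_rim','accept_top','stop_top','mug','spray','tape_roll','key_tag']:
        print(q,[(W(p,d['xyz']).round(1).tolist(),round(d['p'],2),pix(p,W(p,d['xyz'])).round().tolist()) for d in pinpoint(q,p)[:3]])
E
```

```text
pics
[222.70330668 556.51469862 230.22347817] [-1.79891554e+02 -9.86649905e-03  1.58181849e+02] [-0.56338903  1.22981865 -0.13479989] 85.39612921614834
scene [1270.  260. 1095.] 402.17480961626103 -0.06832060925088362
console [([537.2, 15.3, -5.1], 0.95, [288.0, 230.0])]
guard_edge [([529.6, 14.8, 225.3], 0.9, [286.0, 182.0]), ([621.0, -207.9, 1.7], 0.62, [216.0, 236.0])]
index [([536.5, 10.8, 106.0], 0.87, [286.0, 209.0]), ([621.4, -207.1, 1.7], 0.32, [216.0, 236.0])]
left_rim [([525.3, 69.4, 124.6], 0.86, [305.0, 206.0])]
middle_rim [([521.6, 18.1, 133.1], 0.66, [289.0, 200.0])]
right_rim [([521.9, -35.9, 130.2], 0.67, [272.0, 198.0])]
accept_top [([484.7, -169.0, 68.4], 0.59, [238.0, 194.0]), ([528.7, 13.5, 224.1], 0.36, [285.0, 182.0])]
stop_top [([507.3, 215.6, 84.8], 0.88, [351.0, 218.0]), ([368.8, 580.9, 82.6], 0.68, [469.0, 206.0])]
mug [([573.2, 425.6, 0.0], 0.77, [412.0, 263.0])]
spray [([580.9, -465.6, -1.0], 0.8, [151.0, 212.0])]
tape_roll [([620.9, -209.6, 2.4], 0.71, [215.0, 235.0])]
key_tag [([613.8, 208.2, 0.9], 0.43, [341.0, 260.0])]
top [ 413.   78. 1893.] 456.3399364352356 -0.11314955668326494
console [([538.0, 14.2, 0.0], 0.88, [330.0, 204.0]), ([537.4, 17.2, 105.3], 0.2, [330.0, 203.0])]
guard_edge [([528.8, 20.4, 221.5], 0.96, [330.0, 203.0])]
index [([534.9, 16.7, 101.5], 0.64, [330.0, 203.0])]
left_rim [([522.5, 63.8, 125.8], 0.57, [318.0, 206.0]), ([516.2, -35.7, 128.8], 0.46, [344.0, 208.0])]
middle_rim [([525.3, 19.6, 124.6], 0.72, [330.0, 205.0])]
right_rim [([514.5, -34.6, 127.4], 0.8, [344.0, 208.0])]
accept_top [([485.1, -167.4, 65.9], 0.63, [376.0, 216.0])]
stop_top [([359.9, 586.9, 84.2], 0.69, [187.0, 248.0])]
mug [([571.9, 425.4, 4.7], 0.85, [231.0, 196.0])]
spray [([577.5, -462.8, 0.3], 0.51, [443.0, 195.0])]
tape_roll [([614.8, -209.7, -4.3], 0.63, [383.0, 186.0])]
key_tag [([614.2, 210.3, 2.8], 0.4, [283.0, 186.0])]
```

Run:
```python
import cv2
a=cv2.imread('pics/scene0.png')[140:300,180:500];b=cv2.imread('pics/top0.png')[150:280,150:470]
b=cv2.copyMakeBorder(b,0,0,0,0,cv2.BORDER_CONSTANT)
import numpy as np
cv2.imwrite('pics/v0.png',cv2.resize(np.vstack([a,b]),None,fx=2,fy=2,interpolation=cv2.INTER_CUBIC))
```

```text
(no output)
```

View pics/v0.png

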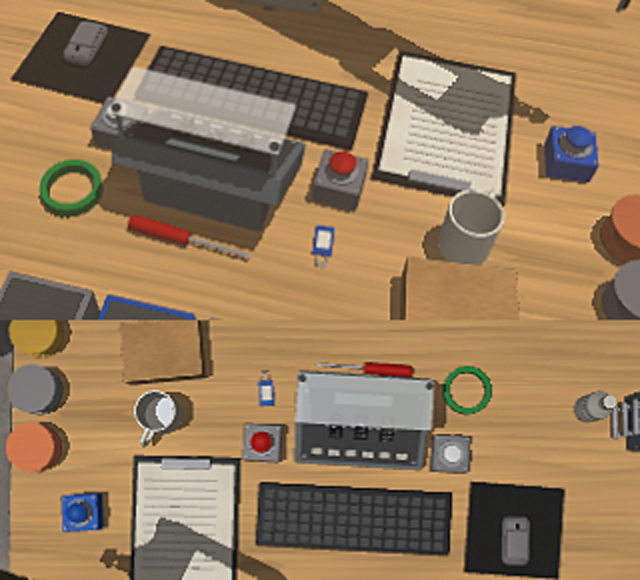

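>>> play_rows([
  [1,[0,0,-4],0.125],
  [1,[0,0,-4],0.125],
  [1,[0,0,-4],0.125],
  [1,[0,0,-4],0.125],
  [1,[0,0,-4],0.125],
  [1,[0,0,-4],0.125],
  [1,[0,0,-4],0.125],
  [1,[0,0,-4],0.125],
  [1,[0,0,-4],0.125],
  [1,[0,0,-4],0.125],
  [1,[-40,0,0],0],
  [1,[-40,0,0],0],
])

```text
time: 2.3
tool_pos: [217.9, 476.9, 269.3]
tcp_rot: [-179.9, 0.2, 86.6]
ft_force: [0.4, -0.6, 0.6]
finger_gap: 85.2
grip_force: 0.0
```

>>> play_rows([
  [1,[-39,14,0],0],
  [1,[-39,14,0],0],
  [1,[-39,14,0],0],
  [1,[-39,14,0],0],
  [1,[-39,14,0],0],
  [1,[-39,14,0],0],
  [1,[-39,14,0],0],
  [1,[-39,14,0],0],
  [1,[-39,14,0],0],
  [1,[-39,14,0],0],
  [1,[-39,14,0],0],
  [1,[-30,14,0],0],
])

```text
time: 3.3
tool_pos: [358.4, 6.1, 271.8]
tcp_rot: [179.9, 0.0, 86.5]
ft_force: [0.8, 0.2, 0.2]
finger_gap: 85.5
grip_force: 0.0
```

Run:
```python
from h import *
s=sense();print(s['time'],s['tool_pos'],s['tcp_rot'],s['ft_force'],s['joint_pos'])
p=snapshot('wrist');save(p,'w1');print(p['world_from_camera'].round(3),p['intrinsics'][0,0],p['k1'])
for q in ['console','guard_edge','index','left_rim','middle_rim','right_rim','accept_top','stop_top']:
    print(q,[(W(p,d['xyz']).round(1).tolist(),round(d['p'],2),pix(p,W(p,d['xyz'])).round().tolist()) for d in pinpoint(q,p)[:2]])
```

```text
3.3 [358.40722156   6.10740342 271.76670098] [1.79905287e+02 3.65279778e-02 8.64993838e+01] [0.77375206 0.19792716 0.24998432] [-7.20440650e+00 -3.32796946e+01  1.15909613e+02 -3.05794025e-02
  9.72732064e+01 -3.70771750e+00]
[[ 9.98000e-01 -5.70000e-02 -1.70000e-02  3.63844e+02]
 [-6.00000e-02 -9.48000e-01 -3.12000e-01  8.71250e+01]
 [ 2.00000e-03  3.13000e-01 -9.50000e-01  4.14888e+02]
 [ 0.00000e+00  0.00000e+00  0.00000e+00  1.00000e+00]] 314.24460111848754 -0.04633287694845571
console [([537.4, 17.0, 3.6], 0.89, [453.0, 147.0])]
guard_edge [([530.4, 18.0, 216.8], 0.87, [569.0, 193.0])]
index [([542.2, 17.4, 104.6], 0.8, [498.0, 161.0])]
left_rim [([525.4, 69.0, 133.4], 0.97, [503.0, 111.0])]
middle_rim [([524.5, 21.8, 129.0], 0.94, [494.0, 163.0])]
right_rim [([515.7, -29.5, 129.5], 0.88, [480.0, 215.0]), ([535.0, 17.2, 3.8], 0.26, [452.0, 147.0])]
accept_top []
stop_top []
```

View pics/w1.png

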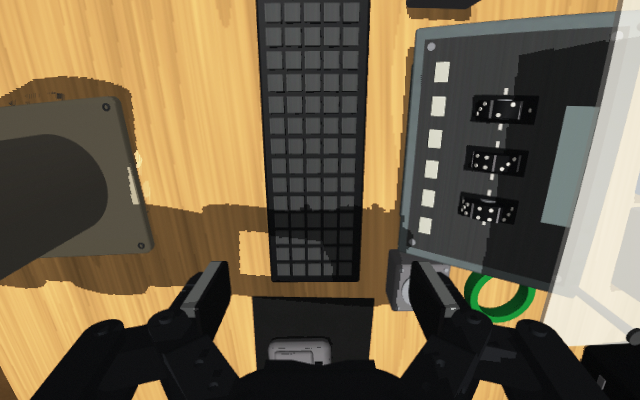

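```bash
cat >> h.py <<'E'
def ray(p,u):
    K=p['intrinsics']; d=(np.array(u,float)-K[:2,2])/[K[0,0],K[1,1]]; s=d.copy()
    for _ in range(20): s=d/(1+p['k1']*(s@s))
    R=p['world_from_camera']; return R[:3,3],R[:3,:3]@np.r_[s,1]
def onplane(p,u,n,q):
    o,r=ray(p,u); n=np.array(n,float); return o+r*(n@(np.array(q)-o))/(n@r)
E
python3 - <<'E'
from h import *
import pickle
p=snapshot('wrist');pickle.dump({k:p[k] for k in p},open('w1.pkl','wb'))
t=sense()['tool_pos']
for u in [(455,265),(450,290),(490,325),(545,322),(565,335),(590,380),(510,350),(412,262),(440,312)]:
    for dy in (0,11): print(u,(onplane(p,u,[0.061,.998,0],t+[0,dy,0])-t).round(0),end=' ')
    print()
c=p['color'][80:240,440:560];cv2.imwrite('pics/c1.png',cv2.resize(c[:,:,::-1],None,fx=5,fy=5,interpolation=cv2.INTER_CUBIC)[:600])
c=p['color'][85:230,450:550];cv2.imwrite('pics/c1.png',cv2.resize(c[:,:,::-1],None,fx=4.1,fy=4.1,interpolation=cv2.INTER_CUBIC))
E
```

```text
(455, 265) [71. -4.  0.] (455, 265) [62.  7. 19.] 
(450, 290) [60. -4. 23.] (450, 290) [52.  8. 39.] 
(490, 325) [66. -4. 46.] (490, 325) [58.  7. 59.] 
(545, 322) [89. -5. 45.] (545, 322) [77.  6. 58.] 
(565, 335) [92. -6. 53.] (565, 335) [80.  6. 65.] 
(590, 380) [85. -5. 73.] (590, 380) [74.  6. 82.] 
(510, 350) [67. -4. 59.] (510, 350) [58.  7. 70.] 
(412, 262) [50. -3. -3.] (412, 262) [44.  8. 17.] 
(440, 312) [49. -3. 38.] (440, 312) [44.  8. 52.]
```

View pics/c1.png

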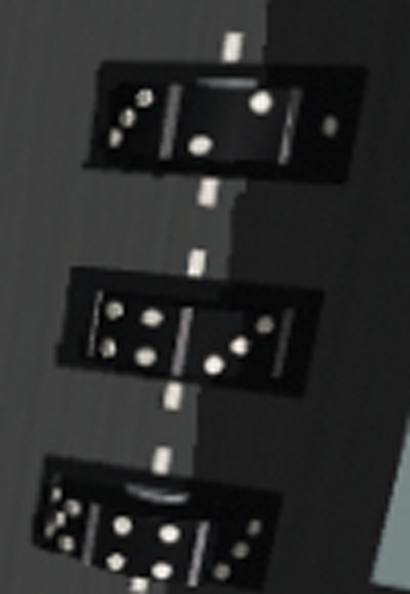

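>>> play_rows([
  [1,[11.5,9.6,24.4],0],
  [1,[11.5,9.6,24.4],0],
  [1,[11.5,9.6,24.4],0],
  [1,[11.5,9.6,24.4],0],
  [1,[11.5,9.6,24.4],0],
  [1,[11.5,9.6,24.4],0],
  [1,[0,0,0],0],
  [1,[0,0,0],0],
])

```text
time: 4.47
tool_pos: [418.4, 75.3, 123.4]
tcp_rot: [-179.8, 0.0, 86.7]
ft_force: [-0.8, 0.1, -0.0]
finger_gap: 85.4
grip_force: 0.0
```

>>> play_rows([
  [1,[0,8,0],0],
  [1,[0,8,0],0],
  [1,[0,8,0],0],
  [1,[0,8,0],0],
  [1,[0,7,0],0],
  [1,[0,0,0],0],
])

```text
time: 4.97
tool_pos: [460.7, 71.6, 125.6]
tcp_rot: [179.9, -0.0, 86.5]
ft_force: [0.1, -0.6, 0.3]
finger_gap: 85.1
grip_force: 0.0
```

Run:
```python
from h import *
s=sense();print(s['time'],s['tool_pos'],s['ft_force'])
p=snapshot('wrist');save(p,'w2')
q=snapshot('scene');save(q,'s2')
a=cv2.resize(q['color'][150:280,200:390],None,fx=3.3,fy=3.0)[:,:640]
cv2.imwrite('pics/v2.png',cv2.resize(np.vstack([p['color'][:390],a[:390]]),None,fx=.76,fy=.76)[:,:,::-1])
```

```text
4.9667 [460.69228785  71.60347513 125.60253433] [ 0.07694137 -0.60664468  0.33831485]Traceback (most recent call last):
  File "<stdin>", line 6, in <module>
    return _nx.concatenate(arrs, 0, dtype=dtype, casting=casting)
           ~~~~~~~~~~~~~~~^^^^^^^^^^^^^^^^^^^^^^^^^^^^^^^^^^^^^^^
ValueError: all the input array dimensions except for the concatenation axis must match exactly, but along dimension 1, the array at index 0 has size 640 and the array at index 1 has size 627
```

Run:
```python
import cv2,numpy as np
a=cv2.imread('pics/w2.png')[:390];b=cv2.resize(cv2.imread('pics/s2.png')[150:270,200:394],(640,390))
cv2.imwrite('pics/v2.png',cv2.resize(np.vstack([a,b]),None,fx=.76,fy=.76))
```

```text
(no output)
```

View pics/v2.png

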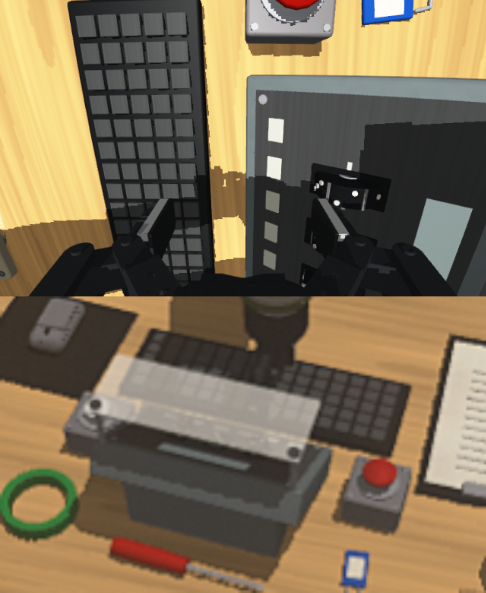

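```bash
cat >> h.py <<'E'
def toolpts(p,pts,s):
    R=Ro.from_euler('xyz',s['tcp_rot'],degrees=True).as_matrix(); return [pix(p,np.array(s['tool_pos'])+R@np.array(q,float)) for q in pts]
E
python3 - <<'E'
from h import *
s=sense();p=snapshot('wrist')
f=4;x0,y0,w,hh=370,190,190,145
im=cv2.resize(p['color'][y0:y0+hh,x0:x0+w,::-1],None,fx=f,fy=f,interpolation=cv2.INTER_CUBIC).copy()
def dot(u,c): cv2.circle(im,tuple(int(v) for v in (np.array(u)-[x0,y0]+.5)*f),3,c,-1)
for q,c in [((11,42.5,-13),(0,0,255)),((11,57,-13),(0,255,0)),((-11,42.5,-13),(255,0,0)),((-11,57,-13),(255,255,0))]: dot(toolpts(p,[q],s)[0],c)
o=np.array([536.8,18,0]);Rz=Ro.from_euler('z',-3.6,degrees=True).as_matrix()
for d in (0,9):
  for a in range(-50,60,10):
    a=np.radians(a)
    for y in (42,58):
      v=np.array([0,y,105])+(2-d)*np.array([-.574,0,.819])+24*(np.cos(a)*np.array([-.574,0,.819])+np.sin(a)*np.array([.819,0,.574]))
      dot(pix(p,o+Rz@v),(0,200,255) if d==0 else (255,0,255))
cv2.imwrite('pics/v3.png',im)
E
```

```text
(no output)
```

View pics/v3.png

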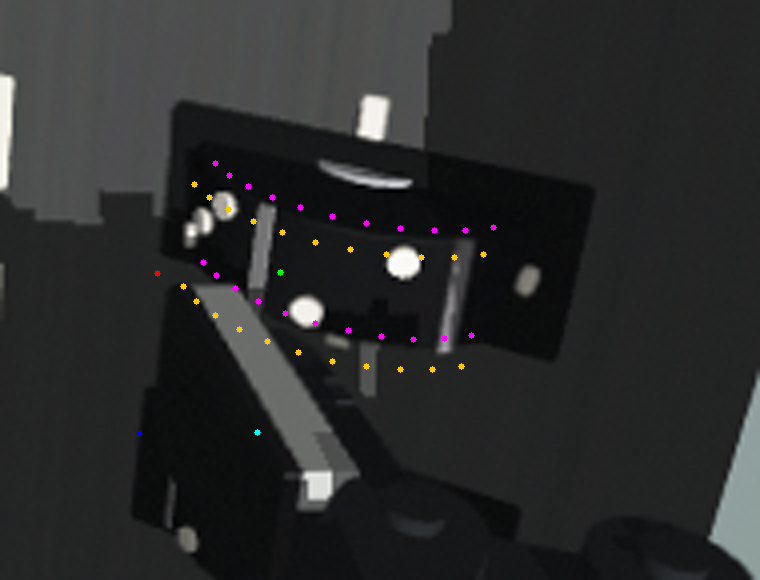

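>>> play_rows([
  [1,[0,2,4],0],
  [1,[0,2.3,3.3],0],
  [1,[0,2.3,3.3],0],
  [1,[0,2.3,3.3],0],
  [1,[0,0,0],0],
  [1,[0,0,0],0],
])

```text
time: 5.62
tool_pos: [463.6, 71.5, 107.3]
tcp_rot: [-179.5, 0.0, 86.6]
ft_force: [-7.8, 0.6, -8.5]
finger_gap: 85.3
grip_force: 0.0
```

>>> play_rows([
  [1,[0,1.1,1.6],0],
  [1,[0,0.6,0.9],0],
  [1,[0,0,0],0],
  [1,[0,0,0],0],
])

```text
time: 5.95
tool_pos: [465.6, 71.5, 104.9]
tcp_rot: [-179.5, 0.0, 86.6]
ft_force: [-5.4, 1.1, -10.5]
finger_gap: 85.4
grip_force: 0.0
```

>>> play_rows([
  [1,[0,1.1,1.6],0],
  [1,[0,0.6,0.9],0],
  [1,[0,0,0],0],
  [1,[0,0,0],0],
])

```text
time: 6.28
tool_pos: [468.9, 71.3, 102.9]
tcp_rot: [-179.7, 0.0, 86.6]
ft_force: [6.6, 0.8, -18.7]
finger_gap: 85.3
grip_force: 0.0
```

Run:
```python
from h import *
p=snapshot('wrist');s=sense();print(s['time'],s['tool_pos'],s['tcp_rot'],s['ft_force'],s['wrist_torque'],s['qd'])
q=snapshot('scene')
a=cv2.resize(p['color'][100:400,300:640],None,fx=2,fy=2)[:560]
b=cv2.resize(q['color'][150:270,200:394],None,fx=3.5,fy=3.5)
cv2.imwrite('pics/w4.png',a[:,:,::-1]);cv2.imwrite('pics/s4.png',b[:,:,::-1])
```

```text
6.3333 [468.85113346  71.30281687 102.82004304] [-1.79687330e+02  1.78373725e-02  8.65694560e+01] [  5.17251296   1.21614089 -18.33849842] [0.13902405 0.88478162 0.11006033] [ 0.02703513  0.04516262 -0.05610062  0.04571059  0.00069107 -0.04142015]
```

View pics/w4.png

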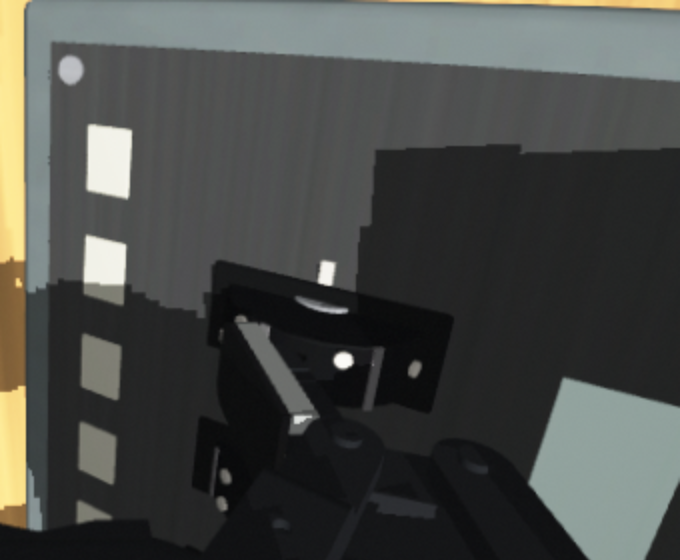

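Run:
```python
from h import *
t=snapshot('top')
a=cv2.imread('pics/s4.png');u=pix(t,[500,40,200]).astype(int)
b=cv2.resize(t['color'][u[1]-50:u[1]+60,u[0]-60:u[0]+60,::-1],(560,513),interpolation=cv2.INTER_CUBIC)
c=np.zeros((600,800,3),np.uint8);a=cv2.resize(a,None,fx=.62,fy=.62);c[:a.shape[0],:a.shape[1]]=a[:, :800]
c=np.hstack([cv2.resize(a,(400,250)),cv2.resize(b,(400,366))[:250]]) if 0 else None
A=cv2.resize(a,(400,260));B=cv2.resize(b,(400,366));o=np.zeros((366,800,3),np.uint8);o[:260,:400]=A;o[:,400:]=B
cv2.imwrite('pics/v5.png',o);print(u, pix(t,[529.6,17.7,224]))
s=sense();print(s['joint_pos'],s['joint_efforts'])
```

```text
[324 210] [330.99854197 202.54938244]
[ 2.43907543e+00 -6.08380524e+00  1.12723406e+02  1.41576175e-02
  7.36702595e+01  5.86533539e+00] [ -0.2633     -50.52694917 -54.53619361  -0.33144847   0.40924877
   0.10504911]
```

View pics/v5.png

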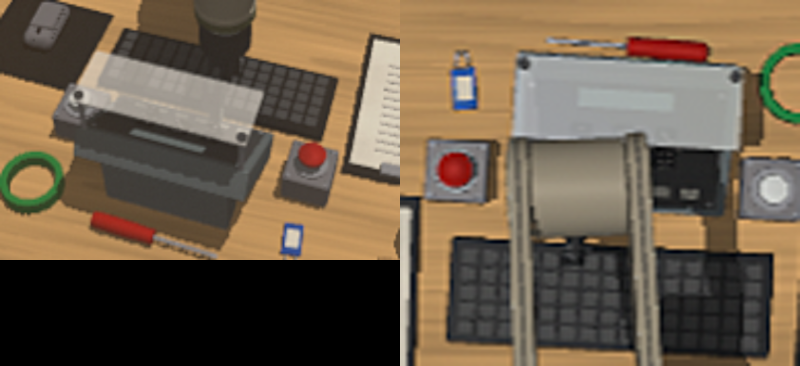

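>>> play_rows([
  [1,[0,-3,0],0],
  [1,[0,-3,0],0],
  [1,[0,0,0],0],
  [1,[0,0,0],0],
])

```text
time: 6.77
tool_pos: [464.9, 71.7, 106.1]
tcp_rot: [-180.0, -0.0, 86.6]
ft_force: [-3.5, -0.5, -3.4]
finger_gap: 85.4
grip_force: 0.0
```

>>> play_rows([
  [1,[0,-3,0],0],
  [1,[0,-3,0],0],
  [1,[0,0,0],0],
  [1,[0,0,0],0],
])

```text
time: 7.1
tool_pos: [459.7, 72.0, 106.6]
tcp_rot: [179.9, -0.0, 86.6]
ft_force: [-0.0, 0.8, 0.3]
finger_gap: 85.5
grip_force: 0.0
```

>>> play_rows([
  [1,[0,-4,5],0],
  [1,[0,0,8],0],
  [1,[0,0,8],0],
  [1,[0,3,0],0],
  [1,[0,3,0],0],
  [1,[0,2,0],0],
  [1,[0,0,0],0],
  [1,[0,0,0],0],
])

```text
time: 7.77
tool_pos: [462.4, 71.7, 84.5]
tcp_rot: [-179.8, 0.0, 86.6]
ft_force: [-6.0, 0.0, 1.4]
finger_gap: 85.3
grip_force: 2.6
```

>>> play_rows([
  [1,[0,2,0],0],
  [1,[0,0,0],0],
  [1,[0,0,0],0],
])

```text
time: 8.02
tool_pos: [463.5, 71.7, 84.1]
tcp_rot: [-179.7, 0.0, 86.6]
ft_force: [-8.1, 0.4, 1.6]
finger_gap: 85.3
grip_force: 4.2
```

>>> play_rows([
  [1,[0,2,0],0],
  [1,[0,0,0],0],
  [1,[0,0,0],0],
])

```text
time: 8.27
tool_pos: [464.7, 71.6, 83.8]
tcp_rot: [-179.6, 0.0, 86.6]
ft_force: [-11.4, 0.2, 2.4]
finger_gap: 85.4
grip_force: 5.8
```

>>> play_rows([
  [1,[0,0.2,-4],0],
  [1,[0,0.5,-4],0],
  [1,[0,1,-4],0],
  [1,[0,1.5,-4],0],
  [1,[0,0,0],0],
  [1,[0,0,0],0],
])

```text
time: 8.77
tool_pos: [471.3, 71.3, 101.6]
tcp_rot: [179.9, -0.0, 86.6]
ft_force: [-1.2, 0.6, 1.8]
finger_gap: 85.5
grip_force: 0.7
```

Run:
```python
from h import *
p=snapshot('wrist');s=sense();print(s['time'],s['tool_pos'],s['tcp_rot'],s['ft_force'])
u=pix(p,[530,68,115]).astype(int);print(u)
a=cv2.resize(p['color'][max(u[1]-70,0):u[1]+70,u[0]-85:u[0]+85,::-1],None,fx=4,fy=4,interpolation=cv2.INTER_CUBIC)
cv2.imwrite('pics/v6.png',a)
```

```text
8.8167 [471.13700206  71.33529619 101.46886462] [ 1.79921306e+02 -7.71554428e-03  8.65602812e+01] [-0.62690026  0.56031122  0.87488272]
[440 277]
```

View pics/v6.png

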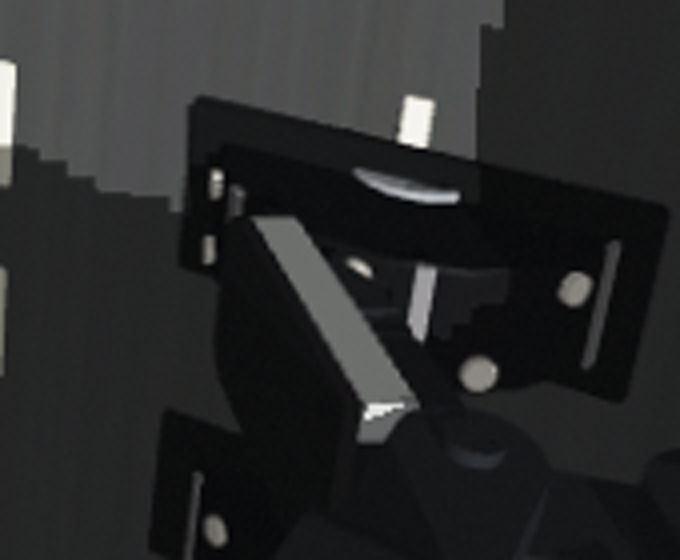

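>>> play_rows([
  [1,[0,-13,0],0],
  [1,[0,0,8],0],
  [1,[0,0,8],0],
  [1,[0,6,0],0],
  [1,[0,4,0],0],
  [1,[0,0,0],0],
  [1,[0,0.4,-3.8],0],
  [1,[0,0.8,-3.8],0],
  [1,[0,1.4,-3.8],0],
  [1,[0,1.8,-3.8],0],
  [1,[0,0,0],0],
  [1,[0,-16,0],0],
])

```text
time: 9.82
tool_pos: [458.1, 71.9, 100.6]
tcp_rot: [179.9, -0.0, 86.5]
ft_force: [0.5, 0.6, 1.1]
finger_gap: 85.2
grip_force: 0.0
```

>>> play_rows([
  [1,[-10,-18,-14],0],
  [1,[-20,-20,-20],0],
  [1,[-20,-20,-20],0],
  [1,[-15,0,0],0],
  [1,[0,0,0],0],
  [1,[0,0,0],0],
])

```text
time: 10.32
tool_pos: [394.9, 10.3, 154.6]
tcp_rot: [179.9, -0.0, 86.4]
ft_force: [-0.2, 0.3, -1.4]
finger_gap: 84.9
grip_force: 0.0
```

```bash
cat > meas.py <<'E'
from h import *
import sys
s=sense();p=snapshot('wrist');print(s['time'],s['tool_pos'].round(1) if hasattr(s['tool_pos'],'round') else s['tool_pos'],s['ft_force'])
g=cv2.cvtColor(p['color'],cv2.COLOR_RGB2GRAY)
n=np.array([-.574,0,.819]);t=np.array([.819,0,.574]);Rz=Ro.from_euler('z',-3.6,degrees=True).as_matrix();o=np.array([536.8,18,0])
print('cam angle off n',(p['world_from_camera'][:3,3]-o).round(),)
import itertools
tiles=[]
for name,yc in [('L',50),('M',0),('R',-50)]:
    # panel strip around: s in [-40,40] mm upslope, y in yc+-20 -> rectified panel
    def tile(h,c,cyl,yr,ar):
        m=np.zeros((len(yr),len(ar),2),np.float32)
        for i,y in enumerate(yr):
            for j,a in enumerate(ar):
                v=np.array([0,yc+y,105.])+(((2-h)*n+24*(np.cos(a)*n+np.sin(a)*t)) if cyl else a*t)+c*t
                m[i,j]=pix(p,o+Rz@v)
        return cv2.remap(g,m[...,0],m[...,1],cv2.INTER_LINEAR)
    P=tile(0,0,False,np.arange(22,-22.1,-.5),np.arange(-35,35.1,.5)); 
    # ticks: bright compact at |y|~10-16 near s=0
    tk=[]
    for sl in (slice(10,26),slice(63,79)):
        b=P[sl,50:91].astype(float).max(0); b=np.clip(b-120,0,None); tk.append((b@np.arange(-10,10.1,.5)/b.sum()).round(2) if b.sum()>0 else None)
    c=np.mean([k for k in tk if k is not None]) if any(k is not None for k in tk) else 0
    ad=np.arange(-60,60.1,1)
    for d in (2,7):
        Wl=tile(d,c,True,np.arange(9,-9.1,-.5),np.radians(ad)).astype(float)
        prof=np.percentile(Wl[6:-6],25,axis=0)-np.median(Wl)
        print(name,'ticks',tk,'d',d,'dividers',[(int(ad[j]),int(prof[j])) for j in range(1,len(ad)-1) if prof[j]>12 and prof[j]>=prof[j-1] and prof[j]>prof[j+1]])
    tiles.append(np.hstack([cv2.resize(P,(423,200)),cv2.resize(Wl.astype(np.uint8),(363,200))]))
cv2.imwrite('pics/'+sys.argv[1]+'.png',np.vstack(tiles)[:,:800])
E
python3 meas.py m1
```

```text
10.3167 [394.9  10.3 154.6] [-0.17704487  0.33953579 -1.42217195]
cam angle off n [-136.   73.  298.]
L ticks [np.float64(1.75), np.float64(0.82)] d 2 dividers [(-53, 59), (6, 120)]
L ticks [np.float64(1.75), np.float64(0.82)] d 7 dividers [(-55, 61), (6, 121), (14, 13)]
M ticks [np.float64(0.88), np.float64(0.26)] d 2 dividers [(-53, 54), (3, 104)]
M ticks [np.float64(0.88), np.float64(0.26)] d 7 dividers [(-55, 54), (4, 105)]
R ticks [np.float64(0.9), np.float64(3.12)] d 2 dividers [(-30, 66), (30, 112)]
R ticks [np.float64(0.9), np.float64(3.12)] d 7 dividers [(-31, 71), (31, 114)]
```

View pics/m1.png

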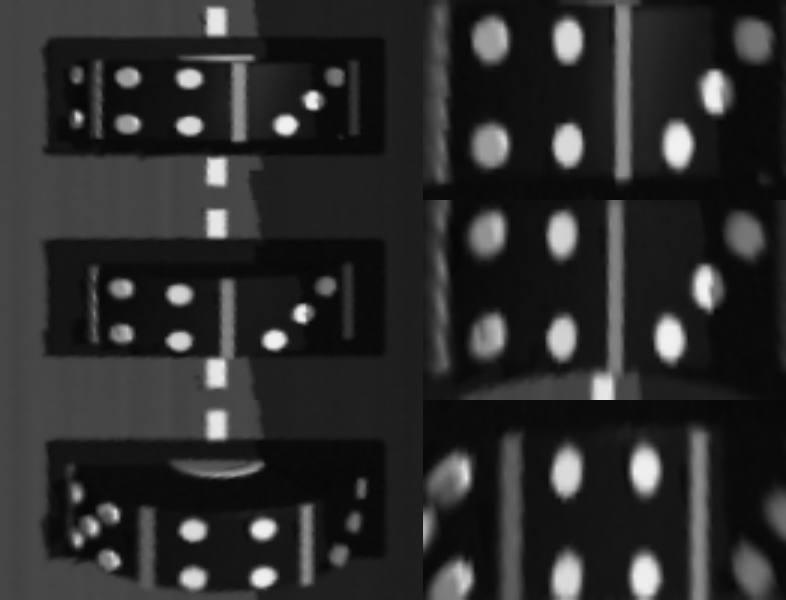

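>>> play_rows([
  [1,[15,0,0],0],
  [1,[20,20,20],0],
  [1,[20,20,20],0],
  [1,[10,18,14],0],
  [1,[0,0,7.6],0],
  [1,[0,0,7.6],0],
  [1,[0,7,0],0],
  [1,[0,4.6,0],0],
  [1,[0,0,0],0],
  [1,[0,0,0],0],
])

```text
time: 11.2
tool_pos: [465.1, 71.8, 84.5]
tcp_rot: [-179.7, -0.0, 86.5]
ft_force: [-11.5, 3.4, 2.9]
finger_gap: 85.7
grip_force: 5.9
```

>>> play_rows([
  [1,[0,0.2,-2.8],0],
  [1,[0,0.4,-2.8],0],
  [1,[0,0.6,-2.8],0],
  [1,[0,0,0],0],
  [1,[0,-1.6,-2.3],0],
  [1,[0,-1.6,-2.3],0],
  [1,[0,-13,0],0],
  [1,[0,0,0],0],
])

```text
time: 11.87
tool_pos: [452.0, 72.2, 98.8]
tcp_rot: [180.0, -0.0, 86.5]
ft_force: [-0.3, -0.2, 0.8]
finger_gap: 85.4
grip_force: 0.0
```

>>> play_rows([
  [1,[-25,0,0],0],
  [1,[-25,0,0],0],
  [1,[0,8,-1],0],
  [1,[0,8,0],0],
  [1,[0,3,0],0],
  [1,[0,0,0],0],
  [1,[0,0,0],0],
])

```text
time: 12.45
tool_pos: [468.6, 21.9, 99.0]
tcp_rot: [-180.0, -0.0, 86.6]
ft_force: [0.2, -0.6, -0.4]
finger_gap: 85.0
grip_force: 0.0
```

>>> play_rows([
  [1,[0,2,0],0],
  [1,[0,0,0],0],
  [1,[0,0,0],0],
])

```text
time: 12.7
tool_pos: [470.3, 21.6, 98.9]
tcp_rot: [-180.0, -0.0, 86.6]
ft_force: [0.2, 0.6, 0.1]
finger_gap: 85.7
grip_force: 0.0
```

>>> play_rows([
  [1,[0,3,0],0],
  [1,[0,0,0],0],
  [1,[0,0,0],0],
])

```text
time: 12.95
tool_pos: [472.5, 21.3, 98.6]
tcp_rot: [-179.9, -0.0, 86.6]
ft_force: [-4.0, 1.1, 1.8]
finger_gap: 85.4
grip_force: 2.7
```

>>> play_rows([
  [1,[0,2,0],0],
  [1,[0,0,0],0],
  [1,[0,0,0],0],
])

```text
time: 13.2
tool_pos: [474.1, 21.2, 98.4]
tcp_rot: [-179.8, -0.0, 86.6]
ft_force: [-6.8, 1.5, 4.0]
finger_gap: 85.4
grip_force: 3.8
```

>>> play_rows([
  [1,[0,1,1.4],0],
  [1,[0,-3.0,3.6],0],
  [1,[0,-2.4,3.6],0],
  [1,[0,-1.6,3.6],0],
  [1,[0,-1,3.6],0],
  [1,[0,0,0],0],
  [1,[0,-2.3,-3.3],0],
  [1,[0,-2.3,-3.3],0],
  [1,[0,-8,0],0],
  [1,[0,0,0],0],
])

```text
time: 14.03
tool_pos: [455.1, 22.2, 89.8]
tcp_rot: [180.0, 0.0, 86.6]
ft_force: [-0.0, 0.2, -0.8]
finger_gap: 85.6
grip_force: 0.0
```

>>> play_rows([
  [1,[0,8,-5.5],0],
  [1,[0,8.9,-5.5],0],
  [1,[0,0,0],0],
  [1,[0,1.4,2],0],
  [1,[0,1.5,2.1],0],
  [1,[0,0,0],0],
])

```text
time: 14.53
tool_pos: [475.1, 20.9, 96.4]
tcp_rot: [-180.0, 0.0, 86.6]
ft_force: [-6.0, 1.3, 7.1]
finger_gap: 85.4
grip_force: 4.7
```

>>> play_rows([
  [1,[0,-2.6,3.6],0],
  [1,[0,-2,3.6],0],
  [1,[0,-1.3,3.6],0],
  [1,[0,-0.7,2.4],0],
  [1,[0,0,0],0],
  [1,[0,-2.3,-3.3],0],
  [1,[0,-2.3,-3.3],0],
  [1,[0,-20,-5],0],
  [1,[-4,-20,-25],0],
  [1,[-5,-18,-24],0],
  [1,[0,0,0],0],
  [1,[0,0,0],0],
])

```text
time: 15.53
tool_pos: [406.8, 15.9, 145.4]
tcp_rot: [179.7, 0.0, 86.5]
ft_force: [-0.6, 0.5, -1.0]
finger_gap: 85.5
grip_force: 0.0
```

```bash
sed -i 's/ else 0$/ else 0; c=.9/' meas.py; python3 meas.py m2
```

```text
15.5333 [406.8  15.9 145.4] [-0.55277574  0.53804056 -0.96455686]
cam angle off n [-125.   79.  289.]
L ticks [np.float64(1.09), np.float64(0.81)] d 2 dividers [(-18, 84), (42, 35)]
L ticks [np.float64(1.09), np.float64(0.81)] d 7 dividers [(-18, 83), (43, 35)]
M ticks [np.float64(0.87), np.float64(2.09)] d 2 dividers [(-13, 90), (45, 35)]
M ticks [np.float64(0.87), np.float64(2.09)] d 7 dividers [(-13, 91), (47, 36)]
R ticks [np.float64(0.85), np.float64(2.12)] d 2 dividers [(-27, 71), (34, 118)]
R ticks [np.float64(0.85), np.float64(2.12)] d 7 dividers [(-28, 74), (35, 120)]
```

>>> play_rows([
  [1,[5,18,24],0],
  [1,[4,20,19.3],0],
  [1,[0,20,0],0],
  [1,[0,8.8,0],0],
  [1,[0,0,0],0],
  [1,[0,1.4,2],0],
  [1,[0,1.5,2.1],0],
  [1,[0,0,0],0],
])

```text
time: 16.25
tool_pos: [474.5, 21.2, 95.4]
tcp_rot: [-179.8, -0.0, 86.6]
ft_force: [-8.1, 1.8, 7.3]
finger_gap: 85.5
grip_force: 5.2
```

>>> play_rows([
  [1,[0,-1.4,1.7],0],
  [1,[0,-1.5,1.7],0],
  [1,[0,-1.5,1.8],0],
  [1,[0,0,0],0],
  [1,[0,0,0],0],
  [1,[0,-2.3,-3.3],0],
  [1,[0,-2.3,-3.3],0],
  [1,[0,-8,0],0],
  [1,[0,0,0],0],
])

```text
time: 17.0
tool_pos: [457.8, 22.0, 97.6]
tcp_rot: [-180.0, 0.0, 86.6]
ft_force: [-0.1, -0.2, 0.2]
finger_gap: 85.3
grip_force: 0.0
```

>>> play_rows([
  [1,[25,0,-1.3],0],
  [1,[25,0,-1.4],0],
  [1,[0,6,0],0],
  [1,[0,4.1,0],0],
  [1,[0,0,0],0],
  [1,[0,1.4,2],0],
  [1,[0,0,0],0],
  [1,[0,0,0],0],
])

```text
time: 17.67
tool_pos: [473.1, 71.1, 98.7]
tcp_rot: [-179.9, -0.1, 86.5]
ft_force: [-5.3, 4.8, 5.3]
finger_gap: 85.5
grip_force: 3.8
```

>>> play_rows([
  [1,[0,0.7,1],0],
  [1,[0,0,0],0],
  [1,[0,-1.2,1.2],0],
  [1,[0,-1.2,1.2],0],
  [1,[0,-1.2,1.3],0],
  [1,[0,0,0],0],
  [1,[0,-2.3,-3.3],0],
  [1,[0,-2.3,-3.3],0],
  [1,[0,-20,-6],0],
  [1,[-20,-22,-20],0],
  [1,[-36,-12,-16],0],
  [1,[0,0,0],0],
])

```text
time: 18.67
tool_pos: [408.6, 14.2, 145.6]
tcp_rot: [179.8, 0.2, 86.4]
ft_force: [-0.4, -0.6, 0.6]
finger_gap: 85.4
grip_force: 0.0
```

```bash
python3 meas.py m3
```

```text
18.6667 [408.6  14.2 145.6] [-0.37395343 -0.64784018  0.60685945]
cam angle off n [-123.   78.  289.]
L ticks [np.float64(1.8), np.float64(0.76)] d 2 dividers [(-26, 74), (17, 16), (19, 15), (33, 122)]
L ticks [np.float64(1.8), np.float64(0.76)] d 7 dividers [(-27, 73), (17, 16), (19, 15), (34, 121)]
M ticks [np.float64(0.85), np.float64(0.97)] d 2 dividers [(-17, 87), (42, 36)]
M ticks [np.float64(0.85), np.float64(0.97)] d 7 dividers [(-17, 87), (43, 37)]
R ticks [np.float64(0.82), np.float64(1.75)] d 2 dividers [(-27, 70), (33, 115)]
R ticks [np.float64(0.82), np.float64(1.75)] d 7 dividers [(-28, 75), (35, 119)]
```

>>> play_rows([
  [1,[4,18,22],0],
  [1,[3,20,20],0],
  [1,[0,20,0],0],
  [1,[0,6,0],0],
  [1,[0,0,0],0],
  [1,[0,1.4,2],0],
  [1,[0,0,0],0],
  [1,[0,0,0],0],
])

```text
time: 19.38
tool_pos: [473.4, 22.1, 98.8]
tcp_rot: [-179.9, 0.0, 86.6]
ft_force: [-4.9, -0.0, 2.9]
finger_gap: 85.7
grip_force: 3.1
```

>>> play_rows([
  [1,[0,0.9,1.2],0],
  [1,[0,0,0],0],
  [1,[0,-1.4,1.7],0],
  [1,[0,-1.4,1.7],0],
  [1,[0,-1.3,1.7],0],
  [1,[0,-1.2,1.7],0],
  [1,[0,0,0],0],
  [1,[0,-2.3,-3.3],0],
  [1,[0,-2.3,-3.3],0],
  [1,[0,-8,0],0],
  [1,[0,0,0],0],
])

```text
time: 20.3
tool_pos: [456.5, 23.2, 97.4]
tcp_rot: [180.0, 0.0, 86.6]
ft_force: [-1.1, -0.7, -1.2]
finger_gap: 85.9
grip_force: 0.0
```

>>> play_rows([
  [1,[0,-10,0],0],
  [1,[-25,0,5],0],
  [1,[-25,0,5],0],
  [1,[0,0,0],0],
  [1,[0,3,0],0],
  [1,[0,2,0],0],
  [1,[0,0,0],0],
  [1,[0,0,0],0],
])

```text
time: 20.97
tool_pos: [449.9, -25.9, 87.5]
tcp_rot: [180.0, -0.0, 86.6]
ft_force: [-0.1, 0.7, -1.0]
finger_gap: 85.5
grip_force: 0.0
```

>>> play_rows([
  [1,[0,2,0],0],
  [1,[0,1,0],0],
  [1,[0,0,0],0],
  [1,[0,0,0],0],
])

```text
time: 21.3
tool_pos: [452.7, -26.6, 87.3]
tcp_rot: [-180.0, -0.0, 86.6]
ft_force: [-0.8, 0.0, -0.3]
finger_gap: 85.2
grip_force: 0.0
```

>>> play_rows([
  [1,[-1,2,0],0],
  [1,[0,1,0],0],
  [1,[0,0,0],0],
  [1,[0,0,0],0],
])

```text
time: 21.63
tool_pos: [454.5, -27.6, 86.7]
tcp_rot: [-179.9, -0.0, 86.6]
ft_force: [-4.4, 2.9, 0.9]
finger_gap: 85.1
grip_force: 2.4
```

>>> play_rows([
  [1,[0,2,0],0],
  [1,[0,0,0],0],
  [1,[0,0,0],0],
])

```text
time: 21.88
tool_pos: [455.5, -27.6, 86.1]
tcp_rot: [-179.7, -0.0, 86.6]
ft_force: [-8.1, 2.7, 1.6]
finger_gap: 85.4
grip_force: 4.1
```

>>> play_rows([
  [1,[0,1,0],0],
  [1,[0,0.2,-3.3],0],
  [1,[0,0.7,-3.3],0],
  [1,[0,1.2,-3.3],0],
  [1,[0,1.7,-3.3],0],
  [1,[0,0,0],0],
  [1,[0,-2,0],0],
  [1,[0,-10,0],0],
  [1,[0,-20,-8],0],
  [1,[20,-20,-20],0],
  [1,[25,-2,-15],0],
  [1,[0,0,0],0],
])

```text
time: 22.88
tool_pos: [412.5, 22.1, 146.8]
tcp_rot: [179.7, -0.1, 86.6]
ft_force: [0.4, 0.1, 0.7]
finger_gap: 85.1
grip_force: 0.0
```

```bash
python3 meas.py m4
```

```text
22.8833 [412.5  22.1 146.8] [0.42906266 0.07771934 0.74983282]
cam angle off n [-120.   85.  290.]
L ticks [np.float64(1.25), np.float64(0.82)] d 2 dividers [(-26, 72), (33, 121)]
L ticks [np.float64(1.25), np.float64(0.82)] d 7 dividers [(-27, 72), (34, 121)]
M ticks [np.float64(0.77), np.float64(-0.96)] d 2 dividers [(-22, 78), (35, 38)]
M ticks [np.float64(0.77), np.float64(-0.96)] d 7 dividers [(-23, 82), (36, 39)]
R ticks [np.float64(0.82), np.float64(-4.89)] d 2 dividers [(10, 116)]
R ticks [np.float64(0.82), np.float64(-4.89)] d 7 dividers [(-51, 57), (11, 115)]
```

>>> play_rows([
  [1,[-25,2,15],0],
  [1,[-20,20,20],0],
  [1,[0,20,8],0],
  [1,[0,0,7],0],
  [1,[0,0,6.2],0],
  [1,[0,6,0],0],
  [1,[0,2.2,0],0],
  [1,[0,0,0],0],
  [1,[0,0,0],0],
])

```text
time: 23.68
tool_pos: [455.8, -28.0, 86.3]
tcp_rot: [-179.7, 0.0, 86.6]
ft_force: [-9.8, -1.5, 1.0]
finger_gap: 85.2
grip_force: 4.9
```

>>> play_rows([
  [1,[0,0.1,-2.3],0],
  [1,[0,0.3,-2.3],0],
  [1,[0,0.6,-2.3],0],
  [1,[0,0,0],0],
  [1,[0,-3,0],0],
  [1,[0,-10,0],0],
  [1,[0,0,-6.6],0],
  [1,[25,4,0],0],
  [1,[25,4,0],0],
  [1,[0,0,0],0],
  [1,[0,0,0],0],
])

```text
time: 24.6
tool_pos: [458.3, 23.0, 101.8]
tcp_rot: [179.9, 0.0, 86.7]
ft_force: [0.4, -0.8, 0.8]
finger_gap: 85.4
grip_force: 0.0
```

>>> play_rows([
  [1,[-1,8,0],0],
  [1,[0,6.5,0],0],
  [1,[0,0,0],0],
  [1,[0,1.4,2],0],
  [1,[0,0,0],0],
  [1,[0,0,0],0],
])

```text
time: 25.1
tool_pos: [473.5, 19.5, 99.0]
tcp_rot: [180.0, 0.0, 86.5]
ft_force: [-3.4, -1.4, 5.0]
finger_gap: 85.4
grip_force: 2.5
```

>>> play_rows([
  [1,[0,0.9,1.2],0],
  [1,[0,0,0],0],
  [1,[0,-1.4,1.7],0],
  [1,[0,-1.4,1.7],0],
  [1,[0,-1.3,1.7],0],
  [1,[0,-1.2,1.7],0],
  [1,[0,0,0],0],
  [1,[0,-2.3,-3.3],0],
  [1,[0,-2.3,-3.3],0],
  [1,[0,-20,-6],0],
  [1,[0,-20,-20],0],
  [1,[0,-14,-20],0],
])

```text
time: 26.1
tool_pos: [407.9, 23.9, 142.5]
tcp_rot: [-179.8, -0.0, 86.6]
ft_force: [0.7, -0.5, 0.3]
finger_gap: 85.1
grip_force: 0.0
```

```bash
python3 meas.py m5
```

```text
26.1 [407.9  23.9 142.5] [ 0.66112077 -0.49777286  0.29980151]
cam angle off n [-123.   87.  286.]
L ticks [np.float64(0.79), np.float64(1.08)] d 2 dividers [(-26, 71), (33, 119)]
L ticks [np.float64(0.79), np.float64(1.08)] d 7 dividers [(-27, 72), (34, 120)]
M ticks [np.float64(0.83), np.float64(0.21)] d 2 dividers [(-44, 77), (13, 115)]
M ticks [np.float64(0.83), np.float64(0.21)] d 7 dividers [(-45, 81), (13, 117)]
R ticks [np.float64(0.92), np.float64(3.14)] d 2 dividers [(-22, 42)]
R ticks [np.float64(0.92), np.float64(3.14)] d 7 dividers [(-23, 78)]
```

>>> play_rows([
  [1,[-2,18,24],0],
  [1,[0,18,24],0],
  [1,[0,18,0],0],
  [1,[0,0,0],0],
  [1,[0,1.7,2.5],0],
  [1,[0,1.7,2.5],0],
  [1,[0,0.6,0.8],0],
  [1,[0,0,0],0],
  [1,[0,0,0],0],
])

```text
time: 26.9
tool_pos: [467.8, 18.3, 90.3]
tcp_rot: [180.0, 0.0, 86.6]
ft_force: [-3.8, -1.0, 5.0]
finger_gap: 85.2
grip_force: 3.3
```

>>> play_rows([
  [1,[0,1.1,1.6],0],
  [1,[0,0,0],0],
  [1,[0,0.7,-1.5],0],
  [1,[0,0.8,-1.5],0],
  [1,[0,0.9,-1.5],0],
  [1,[0,1,-1.4],0],
  [1,[0,0,0],0],
  [1,[0,-1.7,-2.5],0],
  [1,[0,-1.7,-2.5],0],
  [1,[0,-12,0],0],
  [1,[0,0,0],0],
])

```text
time: 27.82
tool_pos: [456.2, 19.2, 99.1]
tcp_rot: [180.0, -0.0, 86.6]
ft_force: [0.1, -0.2, -0.3]
finger_gap: 85.2
grip_force: 0.0
```

>>> play_rows([
  [1,[-24,0,-1.7],0],
  [1,[-24,1,-1.8],0],
  [1,[0,0,0],0],
  [1,[0,1.4,2],0],
  [1,[0,1.4,2],0],
  [1,[0,0,0],0],
  [1,[0,0,0],0],
])

```text
time: 28.4
tool_pos: [458.1, -28.4, 98.0]
tcp_rot: [-180.0, -0.0, 86.6]
ft_force: [-0.4, -0.1, 0.7]
finger_gap: 85.7
grip_force: 0.0
```

>>> play_rows([
  [1,[0,1.4,2],0],
  [1,[0,0,0],0],
  [1,[0,0,0],0],
])

```text
time: 28.65
tool_pos: [459.4, -28.7, 96.3]
tcp_rot: [-180.0, -0.0, 86.6]
ft_force: [-3.6, 3.0, 4.1]
finger_gap: 85.3
grip_force: 2.6
```

>>> play_rows([
  [1,[0,1.1,1.6],0],
  [1,[0,0,0],0],
  [1,[0,0,0],0],
])

```text
time: 28.9
tool_pos: [460.4, -28.8, 94.8]
tcp_rot: [-179.9, -0.0, 86.6]
ft_force: [-5.6, 2.9, 5.3]
finger_gap: 85.5
grip_force: 3.9
```

>>> play_rows([
  [1,[0,0.6,0.8],0],
  [1,[0,0,0],0],
  [1,[0,-0.7,1.7],0],
  [1,[0,-0.8,1.7],0],
  [1,[0,0,0],0],
  [1,[0,-2,-2.9],0],
  [1,[0,-2,-2.9],0],
  [1,[0,-10,0],0],
  [1,[10,-20,-8],0],
  [1,[30,-20,-38],0],
  [1,[8,0,0],0],
  [1,[0,0,0],0],
])

```text
time: 29.9
tool_pos: [413.9, 16.7, 136.6]
tcp_rot: [179.7, -0.0, 86.7]
ft_force: [1.0, -0.6, 0.7]
finger_gap: 85.7
grip_force: 0.0
```

```bash
python3 meas.py m6
```

```text
29.9 [413.9  16.7 136.6] [ 0.97325873 -0.59784477  0.65386052]
cam angle off n [-118.   80.  280.]
L ticks [np.float64(1.39), np.float64(0.79)] d 2 dividers [(-26, 75), (18, 14), (33, 124)]
L ticks [np.float64(1.39), np.float64(0.79)] d 7 dividers [(-27, 75), (16, 14), (18, 15), (34, 123)]
M ticks [np.float64(0.83), np.float64(-3.31)] d 2 dividers [(-34, 76), (23, 123)]
M ticks [np.float64(0.83), np.float64(-3.31)] d 7 dividers [(-35, 81), (24, 124)]
R ticks [np.float64(0.82), np.float64(-0.45)] d 2 dividers [(-34, 69), (24, 61)]
R ticks [np.float64(0.82), np.float64(-0.45)] d 7 dividers [(-35, 71), (26, 110)]
```

>>> play_rows([
  [1,[3,16,21],0],
  [1,[2,16,21],0],
  [1,[0,16,0],0],
  [1,[0,0,0],0],
  [1,[0,1.7,2.5],0],
  [1,[0,1.7,2.5],0],
  [1,[0,1.7,2.4],0],
  [1,[0,0,0],0],
  [1,[0,0,0],0],
])

```text
time: 30.7
tool_pos: [464.9, 17.0, 85.2]
tcp_rot: [-179.9, 0.0, 86.6]
ft_force: [-5.9, -1.7, 5.4]
finger_gap: 85.2
grip_force: 3.6
```

>>> play_rows([
  [1,[0,0.6,-1.7],0],
  [1,[0,0.6,-1.7],0],
  [1,[0,0,0],0],
  [1,[0,-1.7,-2.5],0],
  [1,[0,-1.7,-2.5],0],
  [1,[0,-11,0],0],
  [1,[-23,0,-3],0],
  [1,[-23,0,-3],0],
  [1,[0,0,0],0],
  [1,[0,0,0],0],
])

```text
time: 31.53
tool_pos: [450.4, -28.5, 100.4]
tcp_rot: [179.9, -0.0, 86.4]
ft_force: [-0.5, -0.3, -0.1]
finger_gap: 85.6
grip_force: 0.0
```

>>> play_rows([
  [1,[0,2.1,3],0],
  [1,[0,2.1,3],0],
  [1,[0,2.1,3],0],
  [1,[0,0,0],0],
  [1,[0,0,0],0],
])

```text
time: 31.95
tool_pos: [455.8, -27.5, 90.2]
tcp_rot: [-179.9, -0.0, 86.6]
ft_force: [-2.6, 0.8, 3.0]
finger_gap: 85.6
grip_force: 2.0
```

>>> play_rows([
  [1,[0,1.5,2.1],0],
  [1,[0,0,0],0],
  [1,[0,0.3,-1.1],0],
  [1,[0,0.3,-1.1],0],
  [1,[0,0,0],0],
  [1,[0,-1.7,-2.5],0],
  [1,[0,-1.7,-2.5],0],
  [1,[0,-15,-5],0],
  [1,[22,-15,-18],0],
  [1,[22,-10,-18],0],
  [1,[0,0,0],0],
  [1,[0,0,0],0],
])

```text
time: 32.95
tool_pos: [418.8, 18.8, 138.2]
tcp_rot: [179.8, 0.0, 86.7]
ft_force: [-0.3, 0.1, 0.2]
finger_gap: 85.2
grip_force: 0.0
```

```bash
python3 meas.py m7
```

```text
32.95 [418.8  18.8 138.2] [-0.33091906  0.13080093  0.18537125]
cam angle off n [-113.   82.  281.]
L ticks [np.float64(1.21), np.float64(0.78)] d 2 dividers [(-26, 75), (14, 13), (17, 14), (33, 124)]
L ticks [np.float64(1.21), np.float64(0.78)] d 7 dividers [(-27, 75), (14, 13), (17, 14), (34, 125)]
M ticks [np.float64(0.71), np.float64(-2.98)] d 2 dividers [(-30, 76), (27, 124)]
M ticks [np.float64(0.71), np.float64(-2.98)] d 7 dividers [(-31, 78), (27, 126)]
R ticks [np.float64(0.79), np.float64(-1.68)] d 2 dividers [(24, 125)]
R ticks [np.float64(0.79), np.float64(-1.68)] d 7 dividers [(24, 127)]
```

>>> play_rows([
  [1,[-22,10,18],0],
  [1,[-22,15,18],0],
  [1,[0,15,5],0],
  [1,[0,-0.6,2.2],0],
  [1,[0,0,0],0],
  [1,[0,1.7,2.5],0],
  [1,[0,1.7,2.5],0],
  [1,[0,0,0],0],
  [1,[0,0,0],0],
])

```text
time: 33.75
tool_pos: [456.8, -28.2, 88.6]
tcp_rot: [-179.9, 0.0, 86.6]
ft_force: [-7.2, -2.2, 4.0]
finger_gap: 85.3
grip_force: 3.7
```

Then an up-stroke on the right wheel, and on to the left wheel.

>>> play_rows([
  [1,[0,0.2,-1.3],0],
  [1,[0,0.3,-1.3],0],
  [1,[0,0.3,-1.4],0],
  [1,[0,0,0],0],
  [1,[0,-1.7,-2.5],0],
  [1,[0,-1.7,-2.5],0],
  [1,[0,-13,0],0],
  [1,[33,3,-2],0],
  [1,[33,3,0],0],
  [1,[34,3,0],0],
  [1,[0,0,0],0],
  [1,[0,0,0],0],
])

```text
time: 34.75
tool_pos: [457.5, 73.8, 100.3]
tcp_rot: [179.9, -0.0, 86.8]
ft_force: [-0.1, 0.1, 0.7]
finger_gap: 85.6
grip_force: 0.0
```

>>> play_rows([
  [1,[-1,5,0],0],
  [1,[0,0,0],0],
  [1,[0,1.7,2.5],0],
  [1,[0,1.7,2.5],0],
  [1,[0,1.2,1.7],0],
  [1,[0,0,0],0],
  [1,[0,0,0],0],
])

```text
time: 35.33
tool_pos: [466.4, 69.8, 92.7]
tcp_rot: [-180.0, 0.0, 86.5]
ft_force: [-4.0, -2.4, 4.3]
finger_gap: 85.2
grip_force: 2.4
```

>>> play_rows([
  [1,[0,0.6,0.9],0],
  [1,[0,0,0],0],
  [1,[0,-0.7,1.4],0],
  [1,[0,-0.7,1.4],0],
  [1,[0,0,0],0],
  [1,[0,-1.7,-2.5],0],
  [1,[0,-1.7,-2.5],0],
  [1,[0,-15,-5],0],
  [1,[-25,-20,-20],0],
  [1,[-28,-15,-20],0],
  [1,[0,0,0],0],
  [1,[0,0,0],0],
])

```text
time: 36.33
tool_pos: [410.4, 20.1, 140.9]
tcp_rot: [179.7, -0.0, 86.4]
ft_force: [0.3, 1.4, 0.6]
finger_gap: 85.6
grip_force: 0.0
```

```bash
python3 meas.py m8
```

```text
36.3333 [410.4  20.1 140.9] [0.28878399 1.43393707 0.57359782]
cam angle off n [-121.   83.  284.]
L ticks [np.float64(1.51), np.float64(0.96)] d 2 dividers [(-36, 68), (23, 125)]
L ticks [np.float64(1.51), np.float64(0.96)] d 7 dividers [(-37, 68), (23, 126)]
M ticks [np.float64(0.83), np.float64(-2.69)] d 2 dividers [(-31, 75), (26, 120)]
M ticks [np.float64(0.83), np.float64(-2.69)] d 7 dividers [(-32, 77), (27, 122)]
R ticks [np.float64(0.87), np.float64(0.64)] d 2 dividers [(-31, 69)]
R ticks [np.float64(0.87), np.float64(0.64)] d 7 dividers [(-32, 71), (29, 100)]
```

>>> play_rows([
  [1,[28,15,20],0],
  [1,[25,20,20],0],
  [1,[0,15,5],0],
  [1,[0,0,0],0],
  [1,[0,1.7,2.5],0],
  [1,[0,1.7,2.5],0],
  [1,[0,0,0],0],
  [1,[0,0,0],0],
])

```text
time: 37.05
tool_pos: [464.6, 71.0, 89.0]
tcp_rot: [-179.9, -0.1, 86.6]
ft_force: [-5.1, 4.6, 1.4]
finger_gap: 85.2
grip_force: 3.0
```

>>> play_rows([
  [1,[0,0.6,0.6],0],
  [1,[0,0.5,-1.5],0],
  [1,[0,0.6,-1.5],0],
  [1,[0,0.7,-1.5],0],
  [1,[0,0,0],0],
  [1,[0,-1.7,-2.5],0],
  [1,[0,-1.7,-2.5],0],
  [1,[0,-15,-3],0],
  [1,[-25,-20,-20],0],
  [1,[-26,-15,-18],0],
  [1,[0,0,0],0],
  [1,[0,0,0],0],
])

```text
time: 38.05
tool_pos: [412.8, 21.4, 141.0]
tcp_rot: [179.7, 0.0, 86.4]
ft_force: [0.1, 0.4, -0.5]
finger_gap: 85.3
grip_force: 0.0
```

```bash
python3 meas.py m9
```

```text
38.05 [412.8  21.4 141. ] [ 0.12441001  0.39102651 -0.49792882]
cam angle off n [-119.   84.  284.]
L ticks [np.float64(1.22), np.float64(0.89)] d 2 dividers [(-27, 74), (14, 13), (17, 13), (33, 122)]
L ticks [np.float64(1.22), np.float64(0.89)] d 7 dividers [(-27, 74), (18, 13), (34, 122)]
M ticks [np.float64(0.84), np.float64(-2.83)] d 2 dividers [(-31, 73), (26, 121)]
M ticks [np.float64(0.84), np.float64(-2.83)] d 7 dividers [(-32, 76), (27, 124)]
R ticks [np.float64(0.82), np.float64(0.29)] d 2 dividers [(-35, 38), (27, 106)]
R ticks [np.float64(0.82), np.float64(0.29)] d 7 dividers [(-32, 69), (29, 118)]
```

View pics/m9.png

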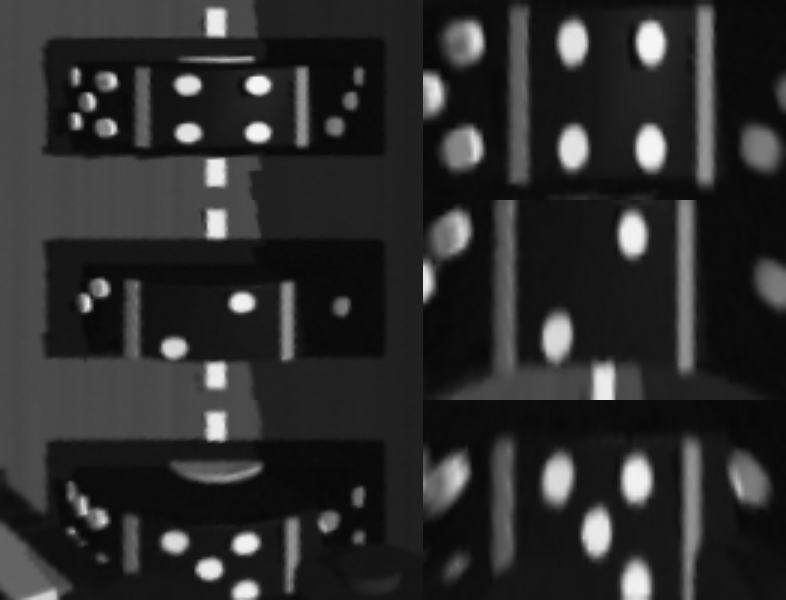

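>>> play_rows([
  [-1,[0,-4,-2],-0.125],
  [-1,[0,0,-2],-0.125],
  [-1,[0,0,-2],-0.125],
  [-1,[0,0,-2],-0.125],
  [-1,[0,0,-2],-0.125],
  [-1,[0,0,-2],-0.125],
  [-1,[0,0,-2],-0.125],
  [-1,[0,0,-2],-0.125],
  [-1,[0,0,-2],-0.125],
  [-1,[0,0,-2],-0.125],
  [-1,[0,0,-2],-0.125],
  [-1,[0,0,-2],-0.125],
])

```text
time: 39.1
tool_pos: [407.8, 23.5, 162.2]
tcp_rot: [180.0, -0.1, 172.9]
ft_force: [-0.7, -0.2, -0.3]
finger_gap: -0.0
grip_force: 0.0
```

>>> play_rows([
  [-1,[0,-30,0],0],
  [-1,[0,-30,0],0],
  [-1,[0,-30,0],0],
  [-1,[0,-30,0],0],
  [-1,[0,-30,0],0],
  [-1,[-20,-20,0],0],
  [-1,[-20,0,0],0],
  [-1,[0,0,0],0],
  [-1,[0,0,0],0],
])

```text
time: 39.85
tool_pos: [425.5, -150.6, 161.8]
tcp_rot: [179.9, -0.1, 172.5]
ft_force: [0.2, 0.1, -0.2]
finger_gap: 0.1
grip_force: 0.0
```

Run:
```python
from h import *
s=sense();print(s['time'],s['tool_pos'],s['tcp_rot'],s['ft_force'],s['finger_gap'])
for n in ('wrist','top'):
    p=snapshot(n);save(p,'acc'+n)
    for f in (pinpoint,find_in):
        print(n,[(W(p,d['xyz']).round(1).tolist(),round(d['p'],2)) for d in f('accept_top',p)[:3]])
    for r in regions_of('accept_top',p)[:1]:
        m=r['mask'];v,u=np.nonzero(m); print(m.sum(),u.mean(),v.mean(),onplane(p,(u.mean(),v.mean()),[0,0,1],[0,0,60]).round(1))
```

```text
39.85 [ 425.52633273 -150.60856843  161.83972963] [ 1.79945466e+02 -1.26374101e-01  1.72505690e+02] [ 0.21696005  0.05203638 -0.1943273 ] 0.14779926336143728
wrist []
wrist [([458.5, -170.2, 50.0], 0.72)]
4205 305.7788347205707 237.2423305588585 [ 456.6 -165.1   60. ]
top [([486.5, -168.0, 67.9], 0.44)]
top [([498.9, -136.8, 52.3], 0.54), ([542.0, 13.6, 226.9], 0.39)]
99 369.14141414141415 213.6060606060606 [ 496.1 -141.9   60. ]
```

>>> play_rows([
  [-1,[-31,-4.6,0],0],
  [-1,[-31,-4.6,0],0],
  [-1,[0,0,0],0],
  [-1,[0,0,30],0],
  [-1,[0,0,30],0],
  [-1,[0,0,20],0],
  [-1,[0,0,7],0],
  [-1,[0,0,0],0],
  [-1,[0,0,0],0],
])

```text
time: 41.0
tool_pos: [485.9, -168.2, 76.9]
tcp_rot: [-180.0, 0.0, 172.5]
ft_force: [0.7, -0.3, 0.3]
finger_gap: -0.0
grip_force: 0.0
```

>>> play_rows([
  [-1,[0,0,3],0],
  [-1,[0,0,3],0],
  [-1,[0,0,3],0],
  [-1,[0,0,0],0],
  [-1,[0,0,0],0],
])

```text
time: 41.42
tool_pos: [485.7, -168.2, 67.2]
tcp_rot: [-180.0, 0.0, 172.5]
ft_force: [0.4, -0.3, -0.1]
finger_gap: -0.0
grip_force: 0.0
```

>>> play_rows([
  [-1,[0,0,2],0],
  [-1,[0,0,2],0],
  [-1,[0,0,2],0],
  [-1,[0,0,1.5],0],
  [-1,[0,0,0],0],
  [-1,[0,0,0],0],
])

```text
time: 41.92
tool_pos: [486.0, -168.3, 60.9]
tcp_rot: [-180.0, 0.0, 172.5]
ft_force: [-5.2, 2.4, 14.6]
finger_gap: 0.3
grip_force: 7.6
```

>>> play_rows([
  [-1,[0,0,-5],0],
  [-1,[0,0,-10],0],
  [-1,[0,0,-25],0],
  [-1,[0,0,-30],0],
  [-1,[0,0,-25],0],
  [-1,[30,0,0],0],
  [-1,[30,0,0],0],
  [-1,[0,0,0],0],
  [-1,[0,0,0],0],
])

```text
time: 42.67
tool_pos: [425.0, -160.0, 154.5]
tcp_rot: [-180.0, -0.0, 172.5]
ft_force: [0.2, -0.4, -0.2]
finger_gap: 0.1
grip_force: 0.0
```

Run:
```python
from h import *
s=sense();print(s['time'],s['tool_pos'],s['ft_force']);print(hand_in())
```

```text
42.6667 [ 425.03367836 -160.03823685  154.46947958] [ 0.19854062 -0.43001068 -0.18832098]
the job is handed in; nothing more can be done
None
```

The wheels read 4-2-5, each within about 3.5° of its index mark by camera; accept was then pressed fully down (14.6 N) and released, and the job was handed in at 42.7 s (result not shown). The gripper pressed on the clear guard once early on, at up to about 20 N; the emergency stop and loose items were not touched.

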